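# Fetch the car key from behind the desk things

## Robot

A 7-joint arm with a two-finger parallel gripper is mounted at the origin on the work surface. World frame = base frame: x ahead of the robot, y to its left, z up, the work surface at z = 0. Lengths are in mm, angles in rad, forces in N, time in s.
With the tool pointing down it reaches from about 400 to 850 mm from the base axis. Payload 4.5 kg.
Tool frame: the origin (TCP) lies midway between the tips of the shut fingers; the grasp point (between the pads) lies env.hold_point_z behind it (env.hold_point_z is the distance from the TCP to the grasp point, in mm); z points along the fingers, y is the direction in which the jaws open and shut (so a half turn about z gives the same grasp; the last joint's range is limited). The gripper opens to 88 mm and grips with 3 to 60 N. Pads are 18 mm wide; open, the fingers measure 123 mm over their backs; the gripper's body (75 mm by 187 mm) begins 45 mm behind the grasp point.
Start: joints at [1.141, 0.689, -0.195, 1.565, 0.157, 0.902, -0.215], TCP at [279.625, -558.984, 238.743] pointing down, gripper open.
Joint ranges: [-3.01, 3.01], [-0.46, 2.08], [-1.47, 1.51], [0.13, 2.56], [-1, 4.14], [0.04, 2.09], [-2.66, 2.66]. Speed limits (rad/s): [2.57, 2.57, 3.14, 3.14, 3.14, 3.14, 3.14].

## Interface

Orientations are given as a unit quaternion [x, y, z, w].
In Python, from bench import env, vision, ticket gives the robot as it stands. The module is installed in compiled form; this text tells all that it offers. Calls block until the motion is done:
- env.move_to(position, orientation): joint-space move of the TCP to a pose.
- env.move_l(position, orientation=None, speed=150, guard=None): straight line of the TCP; orientation=None keeps the orientation; speed is the mean speed in mm/s. With guard (N) it stops when the force on the tool has changed by that much, and returns True; else False.
- env.set_joints(angles): joint-space move.
- env.command_gripper(opening, force=None): finger opening in mm; force is the grip in N (None keeps the last); returns when the fingers have stopped.
- env.hold(seconds).
- env.ik(position, orientation): joint angles nearest the present ones, or None.
- vision.camera(name): name is "side" or "top"; returns the picture (480x640x3 uint8, blue, green, red); there is no depth.
- vision.camera_model(name): a dict with "vfov" (degrees; the focal length in pixels is half the picture's height over the tangent of half this angle, whatever the lens; pixels are square), "cx", "cy" (the principal point, pixels), "k1" (the pictures are not rectified: a ray, as slopes to the right and down, at radius r is drawn at 1 + k1 r^2 times it, then the intrinsics apply), "camera_from_world" (4x4, takes a point from world to camera coordinates). Camera axes: x right, y down, z forward; pixel columns grow to the right and rows downward; lengths in mm; the calibration is good to about 2 mm. A picture is of the moment at which its call begins. camera_model takes no time and is no camera call.
A pose or a line that the arm cannot do raises env.IKError and nothing moves.
- ticket.hand_in(): hands the job in, once; it reports no verdict.
Readings, each from a call of its own:
- env.get_clock(): time.
- env.get_joint_positions(): joint angles.
- env.get_joint_velocities(): joint speeds.
- env.get_joint_torque(): joint torques, N m.
- env.get_ee_pos(): TCP position.
- env.get_ee_rot(): TCP orientation.
- env.get_contact_force(): force on the tool from outside, world axes, zero at the start.
- env.get_moment(): the same for the moment, N m.
- env.get_grip_width(): finger opening in mm.
Only numpy, scipy, OpenCV 4.12 (cv2) and the standard library are available. Lean on these libraries where they do the work, as an engineer would, in place of code of your own. Each camera call takes 0.05 s, during which the arm holds its last target.

## Task

The car key lies at the back of the wooden desk tray, behind the rubber stamp, the glue bottle and the brass paperweight. First stand all three of these upright on the cork mat at the side and leave the key in the tray meanwhile; then, with all three still on the mat, lay the key flat in the white plastic dish; then stand each of the three back upright in the tray on the very spot where it stood at the start (within a centimetre or so; which way it is turned does not matter). Let go of everything, do not let any of the three fall over, and leave the mug and the stapler where they are.

Things in the scene. Friction and masses are not known exactly. Their poses are not given: they have to be found in the camera images.
- stamp_center (a point): Rubber stamp, standing upright, 90 mm tall: black rectangular base 44 x 40 mm and 22 mm high, thin steel stem 16 mm in diameter, dark wooden cylindrical grip 30 mm in diameter over the top 35 mm. The point is on its upright axis, half-way up (45 mm above its underside); z is up. Grasp it by the grip, 27 mm above this point. About 0.14 kg.
- glue_bottle_center (a point): White plastic glue bottle, standing upright, 100 mm tall: body 44 mm in diameter up to 60 mm, then a shoulder, grey cylindrical cap 26 mm in diameter from 70 to 100 mm. The point is on its axis, half-way up (50 mm above its underside); z is up. Grasp it by the cap, 35 mm above this point. About 0.15 kg.
- paperweight_center (a point): Brass paperweight, standing upright, 80 mm tall: round base 46 mm in diameter and 16 mm high, stem 14 mm in diameter, cylindrical grip 26 mm in diameter over the top 34 mm. The point is on its axis, half-way up (40 mm above its underside); z is up. Grasp it by the grip, 23 mm above this point. About 0.35 kg.
- car_key_center (a point): Car key lying flat: black head 50 x 32 x 16 mm (x, y, z) with a steel blade that sticks 36 mm farther out to +x (9 mm wide, 4 mm thick). The point is the centre of the head, 8 mm above its underside; x along the blade, z up. At the start it lies across the back of the tray, about 50 mm beyond the row of three things, which leave no room for a gripper around it. Grasp the head across its 32 mm width (closing along its y). About 0.06 kg.
- desk_tray: Light wooden desk tray, fixed, 180 mm (its x) by 220 mm (its y). Origin: centre of its underside; x points away from the robot to the back wall, z up. Floor 6 mm thick (its top is 6 mm above the origin); walls 8 mm thick that reach 20 mm above the origin at the back and both sides, open towards the robot (-x). The three things stand in a row along its y, about 60 mm apart, at about x = -28 mm, in any order; the key lies at about x = +22 mm.
- side_mat: Cork mat, fixed, 220 mm (its x) by 160 mm (its y), 4 mm thick. Origin: centre of its underside; z up. It lies on the left or the right of the tray. The three things are set aside here, each with its axis over the mat.
- key_dish: Square white plastic dish, fixed, 180 x 180 mm outside, 24 mm high, walls and floor 5 mm thick (floor top 5 mm above the origin). Origin: centre of its underside; z up. It lies on the other side of the tray from the mat.
- mug: White mug, 76 mm in diameter, 90 mm tall, loose. Origin: centre of its underside. Not part of the job: leave it alone.
- stapler: Black stapler lying on the desk, 130 mm long (its x), 36 mm wide, 40 mm high, loose. Origin: centre of its underside. Not part of the job: leave it alone.
Things that resemble listed ones, but are neither listed nor needed, are in the scene too. What is shaped like the part that bears glue_bottle_center but blue or purple is not meant.

How it is judged (in metres and radians):
On the way, in this order (a step that is already met when the one before it is completed fails the run):
1. the stamp, the bottle and the paperweight all stand on the cork mat, the key is still in the tray (x of stamp_center in the frame of side_mat between -0.11 and 0.11 m and y of stamp_center in the frame of side_mat between -0.08 and 0.08 m and z of stamp_center in the frame of side_mat between 0.039 and 0.054 m and angle between each of stamp_center, glue_bottle_center, paperweight_center's own z axis and vertical below 0.15 rad and x of glue_bottle_center in the frame of side_mat between -0.11 and 0.11 m and y of glue_bottle_center in the frame of side_mat between -0.08 and 0.08 m and z of glue_bottle_center in the frame of side_mat between 0.044 and 0.059 m and x of paperweight_center in the frame of side_mat between -0.11 and 0.11 m and y of paperweight_center in the frame of side_mat between -0.08 and 0.08 m and z of paperweight_center in the frame of side_mat between 0.034 and 0.049 m and linear speed of each of stamp, glue_bottle, paperweight below 0.03 m/s and contact force between each of stamp, glue_bottle, paperweight and the fingers below 0.3 N and x of car_key_center in the frame of desk_tray between -0.085 and 0.085 m and y of car_key_center in the frame of desk_tray between -0.105 and 0.105 m and z of car_key_center in the frame of desk_tray between 0 and 0.03 m), for 0.2 s.
2. the key lies flat in the dish, let go, while all three things still stand on the mat (x of car_key_center in the frame of key_dish between -0.07 and 0.07 m and y of car_key_center in the frame of key_dish between -0.07 and 0.07 m and z of car_key_center in the frame of key_dish between 0.006 and 0.019 m and angle between car_key_center's own z axis and vertical below 0.12 rad and linear speed of car_key below 0.03 m/s and contact force between car_key and the fingers below 0.3 N and x of stamp_center in the frame of side_mat between -0.11 and 0.11 m and y of stamp_center in the frame of side_mat between -0.08 and 0.08 m and z of stamp_center in the frame of side_mat between 0.039 and 0.054 m and angle between each of stamp_center, glue_bottle_center, paperweight_center's own z axis and vertical below 0.15 rad and x of glue_bottle_center in the frame of side_mat between -0.11 and 0.11 m and y of glue_bottle_center in the frame of side_mat between -0.08 and 0.08 m and z of glue_bottle_center in the frame of side_mat between 0.044 and 0.059 m and x of paperweight_center in the frame of side_mat between -0.11 and 0.11 m and y of paperweight_center in the frame of side_mat between -0.08 and 0.08 m and z of paperweight_center in the frame of side_mat between 0.034 and 0.049 m), for 0.2 s.
At the end, for the whole second after the job is handed in: Stamp, bottle and paperweight each stand upright (within 0.1 rad) within 15 mm of where they stood at the start; the key lies flat (within 0.12 rad) on the floor of the dish, the centre of its head within 70 mm of the dish's centre along both sides; all are at rest and released (distance of each of stamp_center, glue_bottle_center, paperweight_center from where it was at the start of the episode below 0.015 m and angle between each of stamp_center, glue_bottle_center, paperweight_center's own z axis and vertical below 0.1 rad and x of car_key_center in the frame of key_dish between -0.07 and 0.07 m and y of car_key_center in the frame of key_dish between -0.07 and 0.07 m and z of car_key_center in the frame of key_dish between 0.006 and 0.019 m and angle between car_key_center's own z axis and vertical below 0.12 rad and linear speed of each of stamp, glue_bottle, paperweight, car_key below 0.03 m/s); the robot touches nothing.
It fails at once if the stamp falls over (angle between stamp_center's own z axis and vertical above 0.8 rad).
It fails at once if the glue bottle falls over (angle between glue_bottle_center's own z axis and vertical above 0.8 rad).
It fails at once if the paperweight falls over (angle between paperweight_center's own z axis and vertical above 0.8 rad).
It fails at once if the mug is disturbed (moved more than 30 mm) (distance of mug from where it was at the start of the episode above 0.03 m).
It fails at once if the stapler is disturbed (moved more than 30 mm) (distance of stapler from where it was at the start of the episode above 0.03 m).
It also fails if it takes over 125 s, if anything falls off the work surface, if the arm or the gripper's body presses on something with over 40 N, if the wrist force passes 120 N, or if a joint passes its speed limit or range.

## Working session

There is one attempt and no reset: what is moved stays moved. The work goes in short steps, each a Python script; the robot and the scene stay as the last script left them, time stands still between calls to the robot, and variables do not carry over. Pictures are saved under pics/ and viewed, and the job is handed in when it is done.

```bash
mkdir -p pics; python3 - <<'E'
from bench import env, vision
import cv2
for n in ("top","side"):
    cv2.imwrite(f"pics/{n}0.png",vision.camera(n)); m=vision.camera_model(n); print(n,m)
print(env.hold_point_z,env.get_ee_rot(),env.get_clock(),env.get_grip_width())
E
```

```text
top {'vfov': 56.494328806920436, 'cx': 320.070888254018, 'cy': 247.08113336647523, 'k1': -0.08305260907277008, 'camera_from_world': array([[ 2.11935130e-02, -9.99393302e-01, -2.76380568e-02,
         5.78051426e+00],
       [-9.90495768e-01, -1.72310606e-02, -1.36459608e-01,
         5.98265393e+02],
       [ 1.35900585e-01,  3.02674367e-02, -9.90260023e-01,
         9.82727158e+02],
       [ 0.00000000e+00,  0.00000000e+00,  0.00000000e+00,
         1.00000000e+00]])}
side {'vfov': 48.703599984445, 'cx': 326.4057167797233, 'cy': 230.73342702940263, 'k1': -0.05661560575171102, 'camera_from_world': array([[ 9.96342410e-01, -8.51271077e-02,  7.42811140e-03,
        -5.86290351e+02],
       [-5.53529022e-02, -7.09189270e-01, -7.02841828e-01,
         7.52459470e+01],
       [ 6.50988289e-02,  6.99859954e-01, -7.11307379e-01,
         9.00604871e+02],
       [ 0.00000000e+00,  0.00000000e+00,  0.00000000e+00,
         1.00000000e+00]])}
18.700000000000003 [ 9.73224615e-01  2.29854666e-01 -2.50579089e-04 -7.86751384e-04] 0.1 88.2381033953599
```

View pics/top0.png

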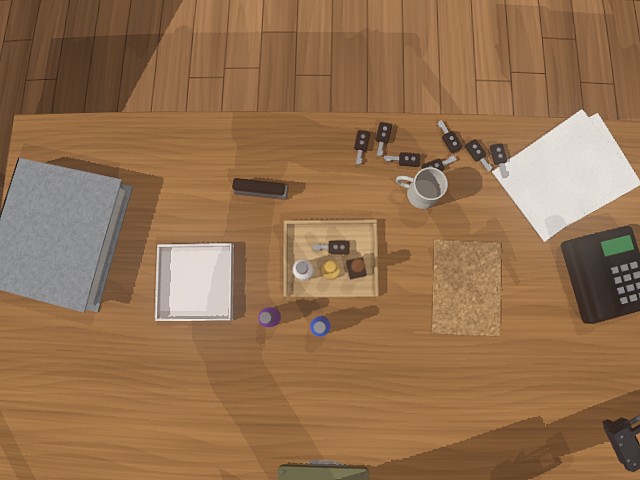

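View pics/side0.png

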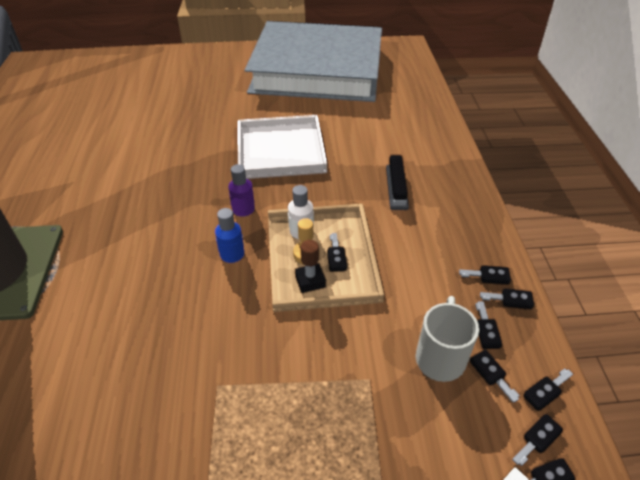

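The top view shows, in the tray, the white glue bottle at (302,268), the brass paperweight at (331,268), the stamp at (357,267) and the key at (333,247). The dish is at (194,282), the mat at (467,287), the mug at (428,187) and the stapler at (260,188).

Candidates:
- **Bottles:** white (302,268), blue (320,326), purple (269,316). The white one in the tray is meant.
- **Keys:** one in the tray at (333,247), the others around (360–500,130–165). The one in the tray is meant.

I'll confirm both in an enlarged crop.

```bash
cat > h.py <<'E'
import numpy as np, cv2
from bench import env, vision
M={n:vision.camera_model(n) for n in("top","side")}
def KD(n):
    m=M[n]; f=240/np.tan(np.radians(m["vfov"])/2)
    return np.array([[f,0,m["cx"]],[0,f,m["cy"]],[0,0,1.]]),np.array([m["k1"],0,0,0,0.])
def ray(n,px):
    K,D=KD(n); T=M[n]["camera_from_world"]
    p=cv2.undistortPoints(np.array(px,float).reshape(-1,1,2),K,D)[:,0]
    d=np.c_[p,np.ones(len(p))]@T[:3,:3]; c=-T[:3,:3].T@T[:3,3]
    return c,d
def onz(n,px,z):
    c,d=ray(n,px); return c+d*((z-c[2])/d[:,2])[:,None]
def proj(n,P):
    K,D=KD(n); T=M[n]["camera_from_world"]
    return cv2.projectPoints(np.array(P,float).reshape(-1,1,3),cv2.Rodrigues(T[:3,:3])[0],T[:3,3],K,D)[0][:,0]
def pic(n,name):
    a=vision.camera(n); cv2.imwrite(f"pics/{name}.png",a); return a
E
python3 - <<'E'
import cv2,numpy as np
a=cv2.imread("pics/top0.png")[210:340,245:385]; b=cv2.imread("pics/side0.png")[160:320,215:395]
a=cv2.resize(a,(560,520),interpolation=cv2.INTER_CUBIC); cv2.imwrite("pics/cropt.png",a)
cv2.imwrite("pics/crops.png",cv2.resize(b,None,fx=3.5,fy=3.5,interpolation=cv2.INTER_CUBIC))
E
```

```text
(no output)
```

View pics/cropt.png

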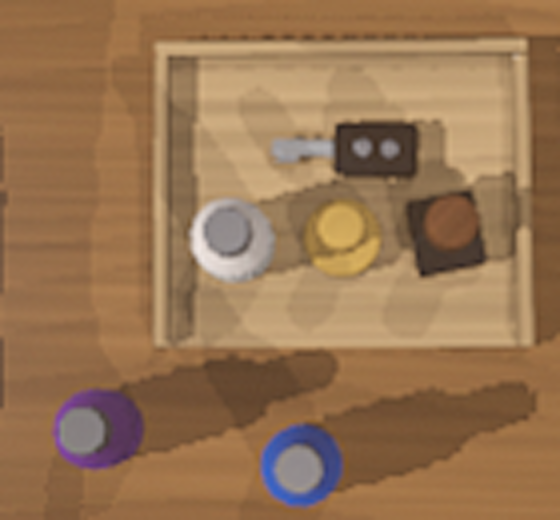

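View pics/crops.png

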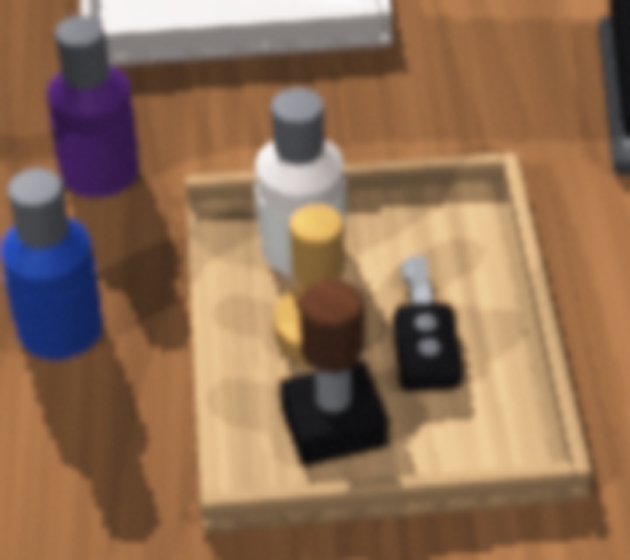

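The enlarged crops confirm it. The white bottle with the grey cap is in the tray, and the blue and purple ones are decoys standing in front of it. The key to fetch is the only one in the tray. Next I compute positions from both views.

```bash
python3 - <<'E'
from h import *
from scipy.optimize import least_squares
np.set_printoptions(precision=1,suppress=True)
ft=lambda p:(np.array(p)+.5)/4-.5+[245,210]
fs=lambda p:(np.array(p)+.5)/3.5-.5+[215,160]
def tri(a,b):
    c1,d1=ray("top",a);c2,d2=ray("side",b);A=[];y=[]
    for c,d in((c1,d1[0]),(c2,d2[0])):
        d=d/np.linalg.norm(d);P=np.eye(3)-np.outer(d,d);A.append(P);y.append(P@c)
    return np.linalg.lstsq(np.vstack(A),np.hstack(y),rcond=None)[0]
for n,t,s,z in(("bottle",(228,230),(298,105),106),("brass",(341,227),(316,224),86),("stamp",(451,222),(330,303),96),("key",(377,149),(427,338),22)):
    print(n,"top",onz("top",ft(t),z)[0],"side",onz("side",fs(s),z)[0],"tri",tri(ft(t),fs(s)))
print("blade tip",onz("top",ft((274,150)),16), "head end", onz("top",ft((417,149)),22))
print("tray top corners BL BR",onz("top",[ft((155,40)),ft((527,38))],20),"front",onz("top",[ft((155,347)),ft((533,347))],10))
print("blue,purple top",onz("top",[ft((299,469)),ft((82,430))],100))
# masks for dish, mat
print("dish outer top",onz("top",[(157,245),(232,243),(233,319),(156,320)],24))
print("mat",onz("top",[(433,241),(501,241),(501,335),(432,334)],4))
print("mug",onz("top",[(430,184),(399,182)],90),"stapler",onz("top",[(234,180),(287,186)],40))
E
```

```text
bottle top [545.3  53.8 106. ] side [547.1  56.8 106. ] tri [546.   53.7 108.5]
brass top [549.9  -6.3  86. ] side [551.9  -5.8  86. ] tri [550.9  -6.2  86.3]
stamp top [552.7 -65.5  96. ] side [554.9 -66.2  96. ] tri [553.9 -65.5  95.1]
key top [601.9 -26.   22. ] side [603.8 -24.3  22. ] tri [602.6 -25.9  23.6]
blade tip [[601.1  34.4  16. ]] head end [[602.3 -49.3  22. ]]
tray top corners BL BR [[ 665.   106.3   20. ]
 [ 669.7 -113.3   20. ]] front [[ 484.6  101.5   10. ]
 [ 489.  -118.5   10. ]]
blue,purple top [[419.8  13.4 100. ]
 [437.6 129.2 100. ]]
dish outer top [[598.6 406.7  24. ]
 [606.5 225.4  24. ]
 [429.6 215.   24. ]
 [421.9 397.3  24. ]]
mat [[ 622.4 -249.6    4. ]
 [ 625.3 -413.2    4. ]
 [ 404.  -407.     4. ]
 [ 404.4 -245.3    4. ]]
mug [[ 737.2 -225.8   90. ]
 [ 740.5 -156.7   90. ]] stapler [[755.  224.6  40. ]
 [741.6  98.1  40. ]]
```

```bash
cat >> h.py <<'E'
def quat(deg): a=np.radians(deg)/2; return [np.cos(a),np.sin(a),0,0]
OBJ={"stamp":(553.8,-65.7,59.3),"brass":(550.9,-6.2,50.3),"bottle":(546.0,54.3,78.0)}  # TCP z in tray
MAT={"stamp":(514,-384),"brass":(514,-328),"bottle":(514,-272)}
ZT=215
E
python3 - <<'E'
from h import *
np.set_printoptions(precision=2,suppress=True)
for d in(91,-89):
    print(d)
    for k,o in OBJ.items():
        for p in(o,(*o[:2],ZT),(*MAT[k],o[2]-2),(*MAT[k],ZT)): print(k,p,env.ik(p,quat(d)))
    for p in((602.5,-26,8),(514,300,8),(514,300,200)): print(p,env.ik(p,quat(d)))
E
```

```text
91
stamp (553.8, -65.7, 59.3) [ 0.2   0.89 -0.28  1.89  0.53  0.44 -0.45]
stamp (553.8, -65.7, 215) [ 0.29  0.66 -0.43  1.79  0.37  0.78 -0.31]
stamp (514, -384, 57.3) [ 0.76  0.97 -0.35  1.63  0.49  0.64  0.17]
stamp (514, -384, 215) [ 0.82  0.77 -0.47  1.53  0.4   0.94  0.24]
brass (550.9, -6.2, 50.3) [ 0.07  0.89 -0.25  1.92  0.52  0.39 -0.55]
brass (550.9, -6.2, 215) [ 0.19  0.65 -0.44  1.81  0.38  0.77 -0.42]
brass (514, -328, 48.3) [ 0.66  0.95 -0.3   1.73  0.48  0.54  0.07]
brass (514, -328, 215) [ 0.75  0.72 -0.46  1.63  0.39  0.88  0.16]
bottle (546.0, 54.3, 78.0) [-0.03  0.84 -0.26  1.91  0.47  0.44 -0.62]
bottle (546.0, 54.3, 215) [ 0.08  0.64 -0.43  1.82  0.38  0.76 -0.54]
bottle (514, -272, 76.0) [ 0.57  0.88 -0.29  1.81  0.46  0.52 -0.  ]
bottle (514, -272, 215) [ 0.67  0.69 -0.45  1.72  0.38  0.82  0.06]
(602.5, -26, 8) [ 0.12  1.   -0.27  1.76  0.53  0.45 -0.5 ]
(514, 300, 8) [-0.7   1.    0.17  1.79 -0.39  0.38 -0.23]
(514, 300, 200) [-0.39  0.71 -0.37  1.69  0.34  0.8  -0.9 ]
-89
stamp (553.8, -65.7, 59.3) [-0.16  0.91  0.34  1.91 -0.68  0.43 -2.44]
stamp (553.8, -6
[... 218 characters left out ...]
.27  0.93  0.34  1.93 -0.73  0.41 -2.49]
brass (550.9, -6.2, 215) [-0.42  0.7   0.61  1.84 -0.55  0.77 -2.64]
brass (514, -328, 48.3) [ 0.32  0.96  0.31  1.75 -0.54  0.51 -2.14]
brass (514, -328, 215) [ 0.26  0.73  0.42  1.66 -0.38  0.83 -2.28]
bottle (546.0, 54.3, 78.0) [-0.42  0.89  0.41  1.94 -0.75  0.47 -2.59]
bottle (546.0, 54.3, 215) [-0.73  0.89  1.09  1.86 -0.94  1.02 -2.36]
bottle (514, -272, 76.0) [ 0.22  0.9   0.32  1.83 -0.55  0.5  -2.2 ]
bottle (514, -272, 215) [ 0.16  0.7   0.43  1.75 -0.39  0.78 -2.34]
(602.5, -26, 8) [-0.23  1.04  0.36  1.77 -0.73  0.47 -2.49]
(514, 300, 8) [-0.01  1.34 -1.26  1.76  1.39  1.23  1.46]
(514, 300, 200) [-0.    0.99 -1.26  1.67  0.99  1.25  1.67]
```

Yaw 91° works well for every pose. I start with the stamp, opening the gripper to only 52 mm.

```bash
cat >> h.py <<'E'
Q=quat(91)
def pick(x,y,z,op=52,top=ZT):
    env.move_to([x,y,top],Q); env.command_gripper(op,25)
    env.move_l([x,y,z+45],Q,speed=200)
    g=env.move_l([x,y,z],Q,speed=70,guard=12)
    env.command_gripper(5,25); w=env.get_grip_width()
    env.move_l([x,y,top],Q,speed=180); print("picked",g,"w",round(w,1),round(env.get_grip_width(),1),env.get_contact_force()[2],"t",env.get_clock())
def place(x,y,z,op=52,top=ZT):
    env.move_l([x,y,top],Q,speed=220); env.move_l([x,y,z+25],Q,speed=180)
    g=env.move_l([x,y,z],Q,speed=35,guard=8)
    print("placed",g,env.get_ee_pos()); env.hold(.15)
    env.command_gripper(op,25); env.hold(.15); env.move_l([x,y,z+45],Q,speed=120); env.move_l([x,y,top],Q,speed=220); print("t",env.get_clock())
E
python3 - <<'E'
from h import *
k="stamp";pick(*OBJ[k]);pic("side","s1")
E
```

```text
picked False w 29.2 29.4 -1.7851673201462934 t 5.7917
```

View pics/s1.png

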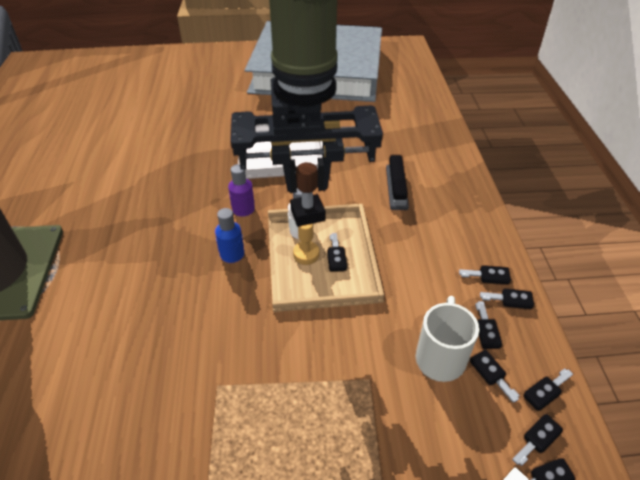

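The stamp hangs upright in the jaws at (307,195), and the paperweight at (306,248) is undisturbed. I place the stamp on the mat.

```bash
python3 - <<'E'
from h import *
k="stamp";place(*MAT[k],OBJ[k][2]-2)
k="brass";pick(*OBJ[k]);pic("top","t2")
E
```

```text
placed True [ 513.67343223 -383.68907817   57.5124797 ]
t 11.0333
picked False w 24.9 24.9 -3.620966237009593 t 15.7917
```

View pics/t2.png

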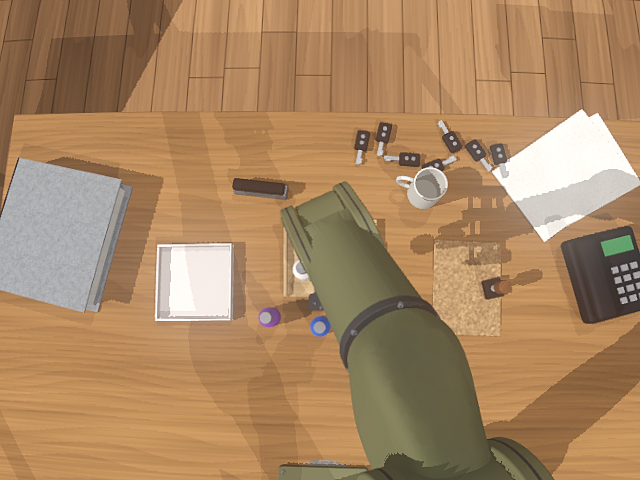

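The stamp stands on the mat at (490,289), within its edges. I carry on with the paperweight and the bottle.

```bash
python3 - <<'E'
from h import *
k="brass";place(*MAT[k],OBJ[k][2]-2)
k="bottle";pick(*OBJ[k]);pic("side","s3a");place(*MAT[k],OBJ[k][2]-2)
env.move_to([590,120,260],Q)
pic("top","t3");pic("side","s3")
E
python3 -c "
import cv2;a=cv2.imread('pics/t3.png');cv2.imwrite('pics/t3c.png',cv2.resize(a[210:345,280:530],None,fx=3,fy=3,interpolation=2))"
```

```text
placed True [ 513.49037605 -327.78400605   48.54053613]
t 21.1917
picked False w 25.0 25.5 -2.17682896930367 t 25.6583
placed True [ 513.47598788 -271.83431463   76.22482781]
t 30.7917
```

View pics/t3c.png

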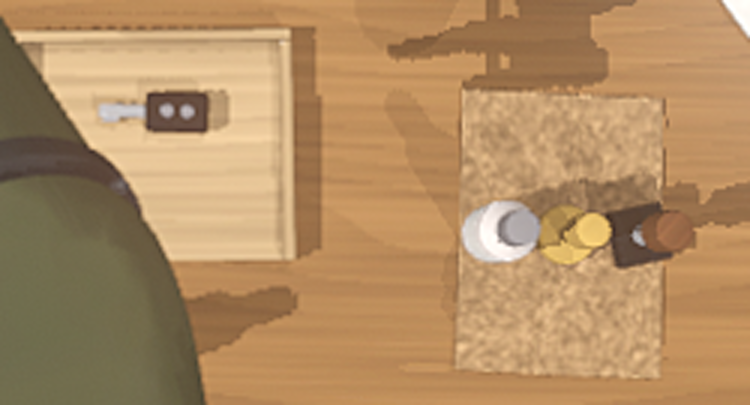

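View pics/s3.png

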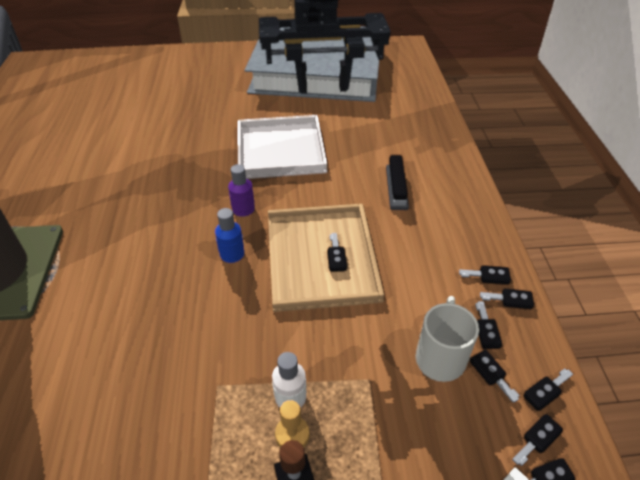

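The bottle (290,385), paperweight (291,425) and stamp (292,462) all stand on the mat in the side view, and the key is untouched at (337,255). Now I move the key to the dish.

```bash
python3 - <<'E'
from h import *
pick(602.3,-25.8,8.5,op=56,top=150); 
print(env.get_grip_width())
env.move_l([514,297,150],Q,speed=220)
pic("side","s4")
E
```

```text
picked False w 32.1 31.8 -0.9174505196244487 t 36.2583
31.80931092206611
```

View pics/s4.png

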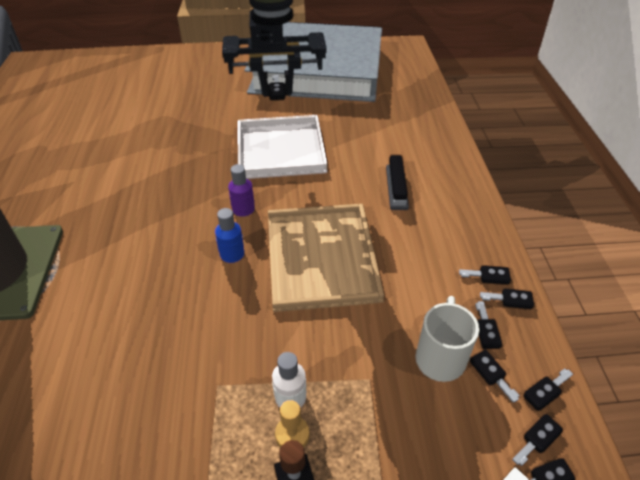

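The tray is empty and the key is held level at (277,88). I lower it into the dish, then back off and look.

```bash
python3 - <<'E'
from h import *
place(514,297,7.8,op=56,top=150)
env.move_to([*MAT["bottle"],ZT],Q); env.hold(.3)
pic("top","t5");pic("side","s5");print(env.get_clock())
E
python3 -c "
import cv2,numpy as np
a=cv2.imread('pics/t5.png')[230:335,140:245];b=cv2.imread('pics/s5.png')[100:200,220:340]
f=lambda i:cv2.resize(i,(400,400),interpolation=2)
cv2.imwrite('pics/c5.png',np.hstack([f(a),f(b)]))"
```

```text
placed True [513.56358743 296.69435465   7.75737895]
t 41.7
44.1583
```

View pics/c5.png

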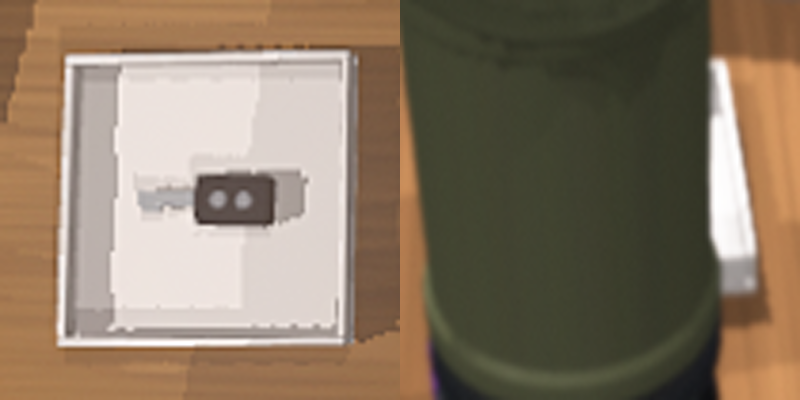

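The key lies flat near the middle of the dish (crop 235,198). I return the three now.

```bash
python3 - <<'E'
from h import *
for k in("bottle","brass","stamp"):
    x,y,z=OBJ[k]; pick(*MAT[k],z-2); place(x,y,z)
env.move_to([514,-330,ZT+40],Q); env.hold(.3)
pic("top","t6");pic("side","s6");print(env.get_clock())
E
python3 -c "
import cv2,numpy as np
cv2.imwrite('pics/t6c.png',cv2.resize(cv2.imread('pics/t6.png')[210:340,245:385],(560,520),interpolation=cv2.INTER_CUBIC))"
```

```text
picked False w 25.4 25.2 -1.6235344496254254 t 47.5333
placed True [545.49865946  54.25555751  78.14715306]
t 52.6167
picked False w 25.1 25.4 -5.1524755551234085 t 57.4
placed True [550.25794013  -6.23489294  50.40615385]
t 62.7333
picked False w 29.3 29.3 -1.2716194285894167 t 67.3667
placed True [553.27140575 -65.71488905  59.55039435]
t 72.5333
73.9833
```

View pics/t6c.png

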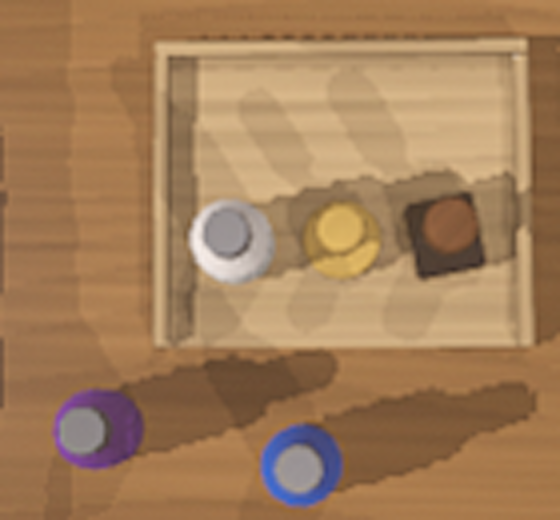

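View pics/s6.png

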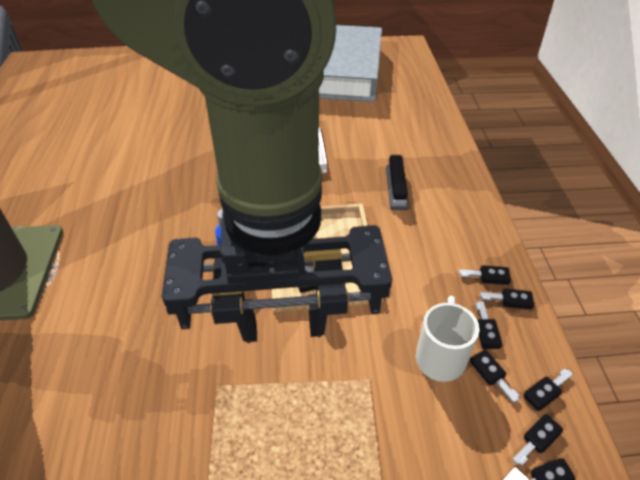

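The grip tops are at crop pixels (227,233), (341,229) and (450,225). At the start they were at (228,230), (341,227) and (451,222), so each is within about 1.5 mm and upright. The mug and stapler haven't moved. I hand in.

```bash
python3 -c "
from bench import ticket,env
print(env.get_contact_force()); ticket.hand_in(); print(env.get_clock())"
```

```text
[-0.13635745  0.08582739  0.5324555 ]
the job is handed in; nothing more can be done
the job is handed in; nothing more can be done
```

The job is done and handed in at about 74 s. No verdict was reported. I moved the stamp, paperweight and bottle upright onto the mat, laid the key flat in the dish, then put all three back in the tray.

- **The three things:** in the last top picture they stand upright, about 1.5 mm or less from their starting spots. This was read by eye from the enlarged crop. The arm blocked the side view of the tray, so that angle was not checked.
- **Key:** it lay flat near the middle of the dish in the top picture taken just after I let go. I did not measure its position there, and the arm hid the dish in the side view.
- **Mug, stapler and gripper:** the mug and stapler look unmoved in the last side picture. The gripper was clear of everything, with the tool force at about 0.5 N.

No check failed or disagreed.

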